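# Pack the stain bottles into the carrying case

## Robot

A 6-joint arm with a two-finger parallel gripper is mounted at the origin on a cart in front of the work surface, level with it; the furniture and walls round the work are solid. World frame = base frame: x ahead of the robot, y to its left, z up, the work surface at z = 0. Lengths are in m, angles in rad, forces in N, time in s.
With the tool pointing down it reaches from about 0.425 to 0.925 m from the base axis. Payload 12.5 kg.
Tool frame: the origin (TCP) lies on the centre line of the jaws, within the pads' length; the fingertips stand 25 mm ahead of it and the grasp point (between the pads) lies 6 mm ahead of it; z points along the fingers, y is the line along which they close (so a half turn about z gives the same grasp; the last joint's range is limited). The gripper opens to 85 mm and grips with 20 to 120 N. Pads are 22 mm wide; open, the fingers measure 114 mm over their backs; the gripper's body (76 mm by 85 mm) begins 54 mm behind the grasp point. The pads swing forward as they close: fully open they stand 13 mm farther back than shut.
Start: joints at [-1.317, 0.491, 1.559, -0, 1.092, -0.106], TCP at [0.22, -0.585, 0.256] pointing down, gripper open.
Joint ranges: [-3.1, 3.1], [-0.84, 2.19], [0.05, 2.79], [-1.13, 4.28], [0.06, 2.93], [-2.69, 2.69]. Speed limits (rad/s): [2.22, 2.22, 2.79, 3.14, 3.14, 3.14].

## Interface

Orientations are given as a unit quaternion [x, y, z, w].
In Python, from plant import r, optics, order gives the robot as it stands. The module is installed in compiled form; this text tells all that it offers.
- The arm moves only by the tool apply_moves, never from a script. Its argument "deltas" is text: rows parted by semicolons, each of 4 numbers parted by spaces: the shift along the world's x, y, z each as a share of 80 cm, from -1 to 1, then the turn about the world's z as a share of pi rad, from -1 to 1. In form: dx dy dz turn; .... A call has 1 to 12 rows; each row is the pose to reach, as a shift and turn from the pose commanded when the call began, turning the shorter way round; what a row does not reach only later rows make up. A row lasts 1/12 s, in which the tool goes at most 41.7 mm and 7.16 degrees, less where a joint would pass 70% of its speed; a pose out of reach is approached as far as the arm can. A call with a number of a shift or a turn outside -1 to 1 is refused whole. A call with a gripper value outside its range is refused whole. "claw" is the opening, from 0 (shut) to 1 (fully open), set as the call begins (left out, the last holds). The fingers move at their own pace and stop on an object; the grip force is fixed at half the most. Time passes only in rows, so rows that repeat a pose let the fingers close. It gives the time, the measured TCP pose, the force, the opening and the grip force at its end, in the units of the state.
- r.get_obs(): the state, without advancing time (a new reading comes with each control period).
- optics.read_camera(name): name is "scene" or "top" or "wrist"; returns the picture (420x560x3 uint8, red, green, blue); there is no depth.
- optics.calibration(name): a dict with "fx", "fy", "cx", "cy" (pixels), "distortion" ([k1, k2, p1, p2, k3] as OpenCV has them; the pictures are not rectified), "R" (3x3) and "t" (3): a world point X has camera coordinates R X + t. Camera axes: x right, y down, z forward; pixel columns grow to the right and rows downward; lengths in m; the calibration is good to about 2 mm. A picture is of the moment at which its call begins: read the wrist's pose just before it. calibration takes no time and is no camera call; for the wrist camera it gives the pose at the moment of the call.
- order.close_job(): hands the job in; it is judged then, once.
Trained networks look in the newest picture that a camera, given by its name, has taken for a name from the list of things; names that differ only in an ending like _2 or _b are one class to them, and where a whole thing is asked for, a point or a joint stands for the part that bears it (a point fixed in the world has none). Each returns a list of dicts, best first, with "conf" (0 to 1); they miss things now and then, are a little off and sometimes report something else, mostly with a low value. They report only what shows in the picture. A call takes as long as a camera call.
- optics.trace(camera, label): "pixels" (420x560 bool, what is visible of it) and "location" ([column, row] in pixels, amid what is visible of it).
The state is a dict: "t": time; "joint_positions": joint angles; "joint_vel": joint speeds; "joint_efforts": joint torques, N m; "eef_pos": TCP position; "eef_rot": TCP orientation; "wrist_force": force on the tool from outside, world axes, zero at the start; "wrist_torque": the same for the moment, N m; "opening": finger opening in m; "finger_force": force on a finger pad.
Only numpy, scipy, OpenCV 4.12 (cv2) and the standard library are available. Lean on these libraries where they do the work, as an engineer would, in place of code of your own. Each camera call takes 0.05 s, during which the arm holds its last target. There are 200 camera calls.

## Task

Pack the staining kit: stand every brown stain bottle that is on the open worktop beside the white case upright in a free cell of the case, one to a cell, leaving the oil bottle that is already there in its cell, and lay the cover glass box that is near them flat in the long front compartment. When all are in, swing the blue lid over and press its front edge down until it snaps fully shut. Do not disturb the tape roll or the culture plate; the bottles and box stored far back by the wall are not part of the kit.

Things in the scene. Friction and masses are not known exactly. Their poses are not given: they have to be found in the camera images.
- stain_case: White open case, fixed, 144 mm (x) by 147 mm (y), walls 55 mm high, 3 mm thick. Six cells 45 mm wide at 48 mm pitch, two rows (along x) of three (along y); dividers 3 mm thick, tops 40 mm above the worktop. At the front (-x) is a compartment 42 by 141 mm. Origin under its centre; x points from the front to the hinge side, y to its left (seen from the robot), z up.
- compartment (a point): Centre of the floor of the long front compartment, 42 mm (x) by 141 mm (y), 4 mm above the worktop; front wall 55 mm, divider behind it 40 mm above the worktop. Axes as the case's.
- cover_box: Box of cover glasses, white and pale blue, lying flat, 34 mm (x) by 62 mm (y) by 22 mm high, 35 g. Origin at the centre of its underside. It fits the compartment only with its length along the case's y; held by its two ends there is room for the fingers.
- cell0 (a point): Centre of the floor of a cell (front row, left), 4 mm above the worktop; axes as the case's.
- cell1 (a point): Centre of the floor of a cell (front row, middle), 4 mm above the worktop; axes as the case's.
- cell2 (a point): Centre of the floor of a cell (front row, right), 4 mm above the worktop; axes as the case's.
- cell3 (a point): Centre of the floor of a cell (back, hinge-side row, left), 4 mm above the worktop; axes as the case's.
- cell4 (a point): Centre of the floor of a cell (back, hinge-side row, middle), 4 mm above the worktop; axes as the case's.
- cell5 (a point): Centre of the floor of a cell (back, hinge-side row, right), 4 mm above the worktop; axes as the case's.
- case_lid (a joint): Angle of the blue lid (rad): 0 fully shut, grows as it opens, stop at 2.2. Hinge along the case's y on the back wall. Stiff hinge: the lid stays where it is left; about 1 to 2 N at its front edge moves it. A snap catch at the front resists from about 0.07 rad and is passed at about 0.035 rad, with 5 to 12 N down at the front edge.
- lid_hinge (a point): Middle of the hinge axis, 72 mm behind the case's centre, 55 mm above the worktop; axes turn with the lid and equal the case's when it is shut. The lid is a hollow hood 144 by 147 mm, 60 mm deep; shut, its flat top is 115 mm above the worktop and clears the bottles.
- lid_press (a point): Point on the outer (top) face of the lid, mid width, 15 mm from its front edge; from the hinge 129 mm to -x and 60 mm to +z in the lid's axes. Push here from behind to swing the lid over, then down to snap it shut. A tab 44 mm wide and 4 mm thick sticks out 16 mm from the lid's front face, 10 mm above its rim.
- violet_a: Stain bottle standing upright: brown glass, black collar, brown rubber teat, label with a magenta band. Body 32 mm across, 62 mm high; collar 20 mm across from 62 to 74 mm; teat 13 mm across from 74 to 101 mm; about 55 g. Origin at the centre of its underside, z up its axis. May be absent.
- violet_b: Stain bottle standing upright: brown glass, black collar, brown rubber teat, label with a magenta band. Body 32 mm across, 62 mm high; collar 20 mm across from 62 to 74 mm; teat 13 mm across from 74 to 101 mm; about 55 g. Origin at the centre of its underside, z up its axis. May be absent.
- iodine_a: Stain bottle standing upright: brown glass, black collar, brown rubber teat, label with a green band. Body 32 mm across, 62 mm high; collar 20 mm across from 62 to 74 mm; teat 13 mm across from 74 to 101 mm; about 55 g. Origin at the centre of its underside, z up its axis. May be absent.
- iodine_b: Stain bottle standing upright: brown glass, black collar, brown rubber teat, label with a green band. Body 32 mm across, 62 mm high; collar 20 mm across from 62 to 74 mm; teat 13 mm across from 74 to 101 mm; about 55 g. Origin at the centre of its underside, z up its axis. May be absent.
- red_a: Stain bottle standing upright: brown glass, red collar, brown rubber teat, label with a red band. Body 32 mm across, 62 mm high; collar 20 mm across from 62 to 74 mm; teat 13 mm across from 74 to 101 mm; about 55 g. Origin at the centre of its underside, z up its axis. May be absent.
- oil_a: Immersion oil bottle, white with a blue band and blue collar, already standing in a cell of the case: leave it there. Body 28 mm across and 50 mm high, collar 17 mm across to 62 mm, teat 13 mm across to 89 mm. Origin at the centre of its underside. May be absent; one of the three is there.
- oil_b: Immersion oil bottle, white with a blue band and blue collar, already standing in a cell of the case: leave it there. Body 28 mm across and 50 mm high, collar 17 mm across to 62 mm, teat 13 mm across to 89 mm. Origin at the centre of its underside. May be absent; one of the three is there.
- oil_c: Immersion oil bottle, white with a blue band and blue collar, already standing in a cell of the case: leave it there. Body 28 mm across and 50 mm high, collar 17 mm across to 62 mm, teat 13 mm across to 89 mm. Origin at the centre of its underside. May be absent; one of the three is there.
- tape_roll: Bystander: yellow roll of tape lying flat, 104 mm across, 19 mm high. Origin under its centre.
- plate_c0: Bystander: culture plate, 90 mm across, 16 mm high. Origin under its centre.

How it is judged:
On the way, in this order (a step that is already met when the one before it is completed fails the run):
1. every bottle stands in a cell of its own and the cover glass box lies in the compartment while the lid is open ((horizontal distance between violet_a and cell0 below 0.014 m or horizontal distance between violet_a and cell1 below 0.014 m or horizontal distance between violet_a and cell2 below 0.014 m or horizontal distance between violet_a and cell3 below 0.014 m or horizontal distance between violet_a and cell4 below 0.014 m or horizontal distance between violet_a and cell5 below 0.014 m) and z of violet_a in the frame of cell0 between -0.004 and 0.006 m and angle between each of violet_a, violet_b, iodine_a, iodine_b, red_a, oil_a, oil_b, oil_c's own z axis and vertical below 0.12 rad and (horizontal distance between violet_b and cell0 below 0.014 m or horizontal distance between violet_b and cell1 below 0.014 m or horizontal distance between violet_b and cell2 below 0.014 m or horizontal distance between violet_b and cell3 below 0.014 m or horizontal distance between violet_b and cell4 below 0.014 m or horizontal distance between violet_b and cell5 below 0.014 m) and z of violet_b in the frame of cell0 between -0.004 and 0.006 m and (horizontal distance between iodine_a and cell0 below 0.014 m or horizontal distance between iodine_a and cell1 below 0.014 m or horizontal distance between iodine_a and cell2 below 0.014 m or horizontal distance between iodine_a and cell3 below 0.014 m or horizontal distance between iodine_a and cell4 below 0.014 m or horizontal distance between iodine_a and cell5 below 0.014 m) and z of iodine_a in the frame of cell0 between -0.004 and 0.006 m and (horizontal distance between iodine_b and cell0 below 0.014 m or horizontal distance between iodine_b and cell1 below 0.014 m or horizontal distance between iodine_b and cell2 below 0.014 m or horizontal distance between iodine_b and cell3 below 0.014 m or horizontal distance between iodine_b and cell4 below 0.014 m or horizontal distance between iodine_b and cell5 below 0.014 m) and z of iodine_b in the frame of cell0 between -0.004 and 0.006 m and (horizontal distance between red_a and cell0 below 0.014 m or horizontal distance between red_a and cell1 below 0.014 m or horizontal distance between red_a and cell2 below 0.014 m or horizontal distance between red_a and cell3 below 0.014 m or horizontal distance between red_a and cell4 below 0.014 m or horizontal distance between red_a and cell5 below 0.014 m) and z of red_a in the frame of cell0 between -0.004 and 0.006 m and (horizontal distance between oil_a and cell0 below 0.014 m or horizontal distance between oil_a and cell1 below 0.014 m or horizontal distance between oil_a and cell2 below 0.014 m or horizontal distance between oil_a and cell3 below 0.014 m or horizontal distance between oil_a and cell4 below 0.014 m or horizontal distance between oil_a and cell5 below 0.014 m) and z of oil_a in the frame of cell0 between -0.004 and 0.006 m and (horizontal distance between oil_b and cell0 below 0.014 m or horizontal distance between oil_b and cell1 below 0.014 m or horizontal distance between oil_b and cell2 below 0.014 m or horizontal distance between oil_b and cell3 below 0.014 m or horizontal distance between oil_b and cell4 below 0.014 m or horizontal distance between oil_b and cell5 below 0.014 m) and z of oil_b in the frame of cell0 between -0.004 and 0.006 m and (horizontal distance between oil_c and cell0 below 0.014 m or horizontal distance between oil_c and cell1 below 0.014 m or horizontal distance between oil_c and cell2 below 0.014 m or horizontal distance between oil_c and cell3 below 0.014 m or horizontal distance between oil_c and cell4 below 0.014 m or horizontal distance between oil_c and cell5 below 0.014 m) and z of oil_c in the frame of cell0 between -0.004 and 0.006 m and x of cover_box in the frame of compartment between -0.012 and 0.012 m and y of cover_box in the frame of compartment between -0.05 and 0.05 m and z of cover_box in the frame of compartment between -0.004 and 0.006 m and angle between cover_box's own z axis and vertical below 0.15 rad and value of joint case_lid above 1 rad), for 0.2 s.
2. the lid is pressed shut past its catch (value of joint case_lid below 0.02 rad), for 0.2 s.
At the end, for the whole second after the job is handed in: Every bottle present stands upright (0.12 rad) on the floor of a cell (6 mm), within 14 mm of its centre, one to a cell, at rest; the box lies flat (0.15 rad) in the front compartment (12 mm from its centre across, 50 mm along); the lid is shut past its catch (below 0.02 rad) ((horizontal distance between violet_a and cell0 below 0.014 m or horizontal distance between violet_a and cell1 below 0.014 m or horizontal distance between violet_a and cell2 below 0.014 m or horizontal distance between violet_a and cell3 below 0.014 m or horizontal distance between violet_a and cell4 below 0.014 m or horizontal distance between violet_a and cell5 below 0.014 m) and z of violet_a in the frame of cell0 between -0.004 and 0.006 m and angle between each of violet_a, violet_b, iodine_a, iodine_b, red_a, oil_a, oil_b, oil_c's own z axis and vertical below 0.12 rad and (horizontal distance between violet_b and cell0 below 0.014 m or horizontal distance between violet_b and cell1 below 0.014 m or horizontal distance between violet_b and cell2 below 0.014 m or horizontal distance between violet_b and cell3 below 0.014 m or horizontal distance between violet_b and cell4 below 0.014 m or horizontal distance between violet_b and cell5 below 0.014 m) and z of violet_b in the frame of cell0 between -0.004 and 0.006 m and (horizontal distance between iodine_a and cell0 below 0.014 m or horizontal distance between iodine_a and cell1 below 0.014 m or horizontal distance between iodine_a and cell2 below 0.014 m or horizontal distance between iodine_a and cell3 below 0.014 m or horizontal distance between iodine_a and cell4 below 0.014 m or horizontal distance between iodine_a and cell5 below 0.014 m) and z of iodine_a in the frame of cell0 between -0.004 and 0.006 m and (horizontal distance between iodine_b and cell0 below 0.014 m or horizontal distance between iodine_b and cell1 below 0.014 m or horizontal distance between iodine_b and cell2 below 0.014 m or horizontal distance between iodine_b and cell3 below 0.014 m or horizontal distance between iodine_b and cell4 below 0.014 m or horizontal distance between iodine_b and cell5 below 0.014 m) and z of iodine_b in the frame of cell0 between -0.004 and 0.006 m and (horizontal distance between red_a and cell0 below 0.014 m or horizontal distance between red_a and cell1 below 0.014 m or horizontal distance between red_a and cell2 below 0.014 m or horizontal distance between red_a and cell3 below 0.014 m or horizontal distance between red_a and cell4 below 0.014 m or horizontal distance between red_a and cell5 below 0.014 m) and z of red_a in the frame of cell0 between -0.004 and 0.006 m and (horizontal distance between oil_a and cell0 below 0.014 m or horizontal distance between oil_a and cell1 below 0.014 m or horizontal distance between oil_a and cell2 below 0.014 m or horizontal distance between oil_a and cell3 below 0.014 m or horizontal distance between oil_a and cell4 below 0.014 m or horizontal distance between oil_a and cell5 below 0.014 m) and z of oil_a in the frame of cell0 between -0.004 and 0.006 m and (horizontal distance between oil_b and cell0 below 0.014 m or horizontal distance between oil_b and cell1 below 0.014 m or horizontal distance between oil_b and cell2 below 0.014 m or horizontal distance between oil_b and cell3 below 0.014 m or horizontal distance between oil_b and cell4 below 0.014 m or horizontal distance between oil_b and cell5 below 0.014 m) and z of oil_b in the frame of cell0 between -0.004 and 0.006 m and (horizontal distance between oil_c and cell0 below 0.014 m or horizontal distance between oil_c and cell1 below 0.014 m or horizontal distance between oil_c and cell2 below 0.014 m or horizontal distance between oil_c and cell3 below 0.014 m or horizontal distance between oil_c and cell4 below 0.014 m or horizontal distance between oil_c and cell5 below 0.014 m) and z of oil_c in the frame of cell0 between -0.004 and 0.006 m and x of cover_box in the frame of compartment between -0.012 and 0.012 m and y of cover_box in the frame of compartment between -0.05 and 0.05 m and z of cover_box in the frame of compartment between -0.004 and 0.006 m and angle between cover_box's own z axis and vertical below 0.15 rad and value of joint case_lid below 0.02 rad and linear speed of each of violet_a, violet_b, iodine_a, iodine_b, red_a, oil_a, oil_b, oil_c, cover_box below 0.03 m/s); the robot touches nothing.
It fails at once if the tape roll or culture plate is moved more than 20 mm (distance of any of tape_roll, plate_c0 from where it was at the start of the episode above 0.02 m).
It fails at once if an oil bottle is lifted out of its cell (z of any of oil_a, oil_b, oil_c in the frame of stain_case above 0.045 m).
Of violet_a, violet_b, iodine_a, iodine_b, red_a only 3 to 5 are there at a start; the rules pass over those that are not, and their reading is None.
Of oil_a, oil_b, oil_c only 1 to 1 are there at a start; the rules pass over those that are not, and their reading is None.
At some moment in a run one of cover_box may be knocked a few centimetres aside while the robot is not near it.
It also fails if it takes over 210 s, if anything falls off the work surface, if the arm or the gripper's body presses on something with over 40 N, if the wrist force passes 120 N, or if a joint passes its speed limit or range.

## Working session

There is one attempt and no reset: what is moved stays moved. The work goes in short steps, Python scripts to look and compute and a tool call to move; the robot and the scene stay as the last step left them, time stands still between calls to the robot, and variables do not carry over. Pictures are saved under pics/ and viewed, at most 16 in all, crops included, and the job is handed in when it is done.

Besides the shell and the picture viewer there is one more tool, called after "Call:" as a command line: name --argument value ..., lists and objects as JSON in quotes. apply_moves: Moves the arm, as the interface text tells. Its arguments: {"type":"object","properties":{"deltas":{"type":"string"},"claw":{"type":"number"}},"required":["deltas"]}

```bash
mkdir -p pics; python3 - <<'E'
from plant import r,optics
import cv2,numpy as np
o=r.get_obs();print(o['t'],o['eef_pos'],o['eef_rot'],o['opening'])
for n in("scene","top"):
    im=optics.read_camera(n);cv2.imwrite(f'pics/{n}0.png',im[:,:,::-1])
    c=optics.calibration(n);print(n,c['fx'],c['distortion'],-np.array(c['R']).T@np.array(c['t']))
E
```

```text
0.0 [ 0.2200422  -0.58475606  0.2557327 ] [ 9.83860979e-01  1.78933649e-01 -2.58827470e-05 -5.68653448e-04] 0.08573412040732127
scene 391.0348372361667 [0.03210956 0.         0.         0.         0.        ] [ 0.73743246 -0.38709941  0.68779287]
top 465.77834952867227 [0.03995676 0.         0.         0.         0.        ] [0.40122706 0.17014769 1.1884437 ]
```

View pics/scene0.png

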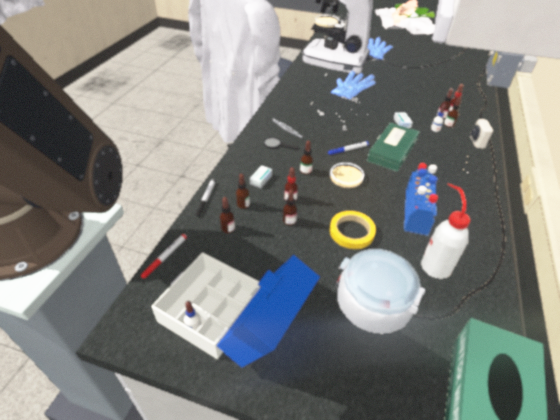

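View pics/top0.png

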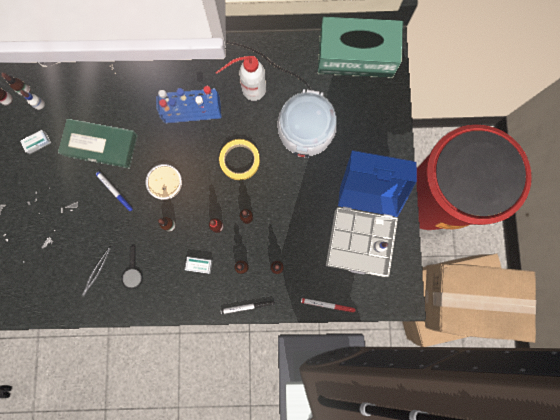

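```bash
cat > h.py <<'E'
from plant import r,optics
import cv2,numpy as np
from scipy.optimize import least_squares
def cal(n):
    c=optics.calibration(n);K=np.array([[c['fx'],0,c['cx']],[0,c['fy'],c['cy']],[0,0,1]])
    return K,np.array(c['distortion'],float),np.array(c['R']),np.array(c['t'])
def proj(c,X):
    K,d,R,t=c;return cv2.projectPoints(np.asarray(X,float).reshape(-1,3),cv2.Rodrigues(R)[0],t,K,d)[0].reshape(-1,2)
def onz(c,uv,z):
    K,d,R,t=c;p=cv2.undistortPoints(np.array([[uv]],float),K,d)[0,0]
    D=R.T@np.array([p[0],p[1],1]);C=-R.T@t;return C+D*(z-C[2])/D[2]
def tri(cs,uvs):
    A=[];b=[]
    for c,uv in zip(cs,uvs):
        p=onz(c,uv,0);C=-c[2].T@c[3];D=(p-C)/np.linalg.norm(p-C);P=np.eye(3)-np.outer(D,D);A.append(P);b.append(P@C)
    return np.linalg.lstsq(np.vstack(A),np.hstack(b),rcond=None)[0]
th=np.linspace(0,2*np.pi,24,endpoint=False)
BOT=np.vstack([np.c_[q*np.cos(th),q*np.sin(th),np.full(24,z)] for q,z in((.016,0),(.016,.06),(.010,.062),(.010,.074),(.0065,.076),(.006,.101))])
def bbox(p):return np.r_[p.min(0),p.max(0)]
def mbox(m):
    v,u=np.nonzero(m);return np.array([u.min()-.5,v.min()-.5,u.max()+.5,v.max()+.5])
def traces(n,l,mc=.3):return [(round(float(d['conf']),2),np.array(d['location']),np.array(d['pixels'])) for d in optics.trace(n,l) if d['conf']>mc]
E
python3 - <<'E'
from h import *
import pickle
D={}
for n in("top","scene"):
    optics.read_camera(n)
    for l in("violet_a","iodine_a","red_a","oil_a","cover_box","stain_case","case_lid","tape_roll","plate_c0"):
        T=traces(n,l);D[n,l]=T;c=cal(n)
        for q,loc,m in T: print(n,l,q,loc.round(),mbox(m),m.sum(),onz(c,loc,.05).round(3))
pickle.dump(D,open('d.pkl','wb'))
for n,(x0,y0,x1,y1) in dict(top=(315,140,425,285),scene=(140,240,330,370)).items():
    im=cv2.imread(f'pics/{n}0.png')[y0:y1,x0:x1];cv2.imwrite(f'pics/{n}c.png',cv2.resize(im,None,fx=4,fy=4,interpolation=cv2.INTER_CUBIC))
E
```

```text
top violet_a 0.65 [277. 267.] [269.5 260.5 282.5 273.5] 133 [0.428 0.173 0.05 ]
top violet_a 0.65 [375. 182.] [337.5 150.5 417.5 216.5] 3948 [ 0.633 -0.076  0.05 ]
top violet_a 0.55 [245. 212.] [239.5 209.5 252.5 223.5] 147 [0.565 0.248 0.05 ]
top violet_a 0.32 [368. 212.] [325.5 151.5 416.5 276.5] 7518 [ 0.559 -0.054  0.05 ]
top iodine_a 0.6 [166. 222.] [157.5 216.5 174.5 230.5] 170 [0.544 0.443 0.05 ]
top iodine_a 0.54 [238. 268.] [234.5 261.5 247.5 273.5] 121 [0.428 0.267 0.05 ]
top red_a 0.49 [215. 224.] [208.5 218.5 222.5 232.5] 157 [0.538 0.324 0.05 ]
top oil_a 0.7 [366. 214.] [325.5 150.5 417.5 277.5] 7787 [ 0.553 -0.049  0.05 ]
top oil_a 0.37 [215. 224.] [208.5 218.5 222.5 232.5] 156 [0.537 0.323 0.05 ]
top cover_box 0.87 [198. 265.] [185.5 256.5 211.5 273.5] 346 [0.439 0.364 0.05 ]
top stain_case 0.77 [370. 209.] [325.5 150.5 416.5 277.5] 7715 [ 0.566 -0.059  0.05 ]
top stain_case 0.55 [378. 183.] [337.5 150.5 417.5 215.5] 3840 [ 0.631 -0.082  0.05 ]
top case_lid 0.59 [377. 181.] [337.5 150.5 416.5 215.5] 3833 [ 0.634 -0.079  0.05 ]
top tape_roll 0.75 [243. 150.] [218.5 138.
[... 662 characters left out ...]
44 [ 0.475 -0.085  0.05 ]
scene oil_a 0.48 [236. 304.] [152.5 253.5 317.5 365.5] 10992 [ 0.546 -0.034  0.05 ]
scene cover_box 0.88 [261. 177.] [249.5 165.5 271.5 186.5] 303 [0.46  0.326 0.05 ]
scene stain_case 0.56 [235. 305.] [150.5 253.5 319.5 366.5] 11293 [ 0.546 -0.037  0.05 ]
scene case_lid 0.75 [267. 312.] [216.5 255.5 318.5 366.5] 5197 [ 0.608 -0.031  0.05 ]
scene tape_roll 0.84 [349. 236.] [328.5 210.5 375.5 247.5] 1028 [0.712 0.205 0.05 ]
scene tape_roll 0.46 [232. 306.] [151.5 252.5 319.5 366.5] 11237 [ 0.541 -0.041  0.05 ]
scene plate_c0 0.73 [348. 178.] [330.5 163.5 364.5 187.5] 630 [0.67 0.4  0.05]
scene plate_c0 0.73 [356. 221.] [329.5 210.5 375.5 248.5] 982 [0.718 0.254 0.05 ]
```

View pics/topc.png

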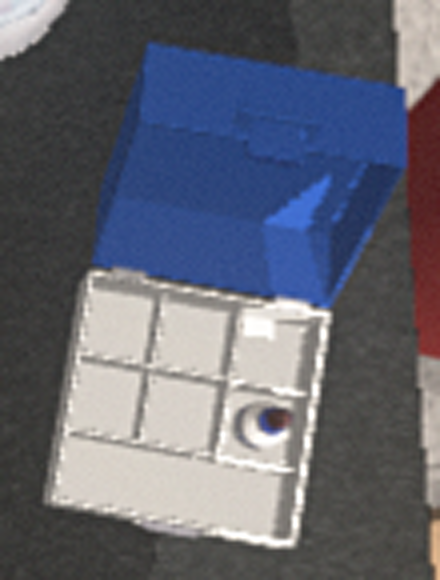

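View pics/scenec.png

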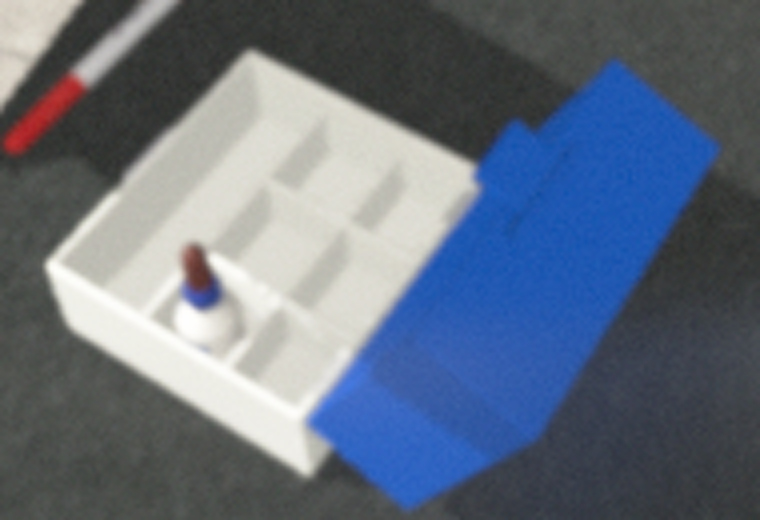

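```bash
cat >> h.py <<'E'
A=np.linspace(0,2*np.pi,16,endpoint=False);DIR=np.c_[np.cos(A),np.sin(A)]
def sup(p):return (p@DIR.T).max(0)
def msup(m):
    v,u=np.nonzero(m);return (np.c_[u,v]@DIR.T).max(0)+.4
def Rz(a):return np.array([[np.cos(a),-np.sin(a),0],[np.sin(a),np.cos(a),0],[0,0,1]])
BOX=np.array([[x,y,z] for x in(-.017,.017) for y in(-.031,.031) for z in(0,.022)])
def fit(model,obs,x0,yaw=False):
    f=lambda p:np.hstack([sup(proj(c,model@Rz(p[3] if yaw else 0).T+p[:3]))-s for c,s in obs])
    q=least_squares(f,np.r_[x0,0.] [:4 if yaw else 3] if not yaw or len(x0)==3 else x0,loss='soft_l1');return q.x,np.sqrt(np.mean(q.fun**2))
E
python3 - <<'E'
from h import *
import pickle
D=pickle.load(open('d.pkl','rb'));ct,cs=cal('top'),cal('scene')
for l,i,j in(("violet_a",0,0),("violet_a",2,1),("iodine_a",0,1),("iodine_a",1,0),("red_a",0,0)):
    x,e=fit(BOT,[(ct,msup(D['top',l][i][2])),(cs,msup(D['scene',l][j][2]))],onz(ct,D['top',l][i][1],.0))
    print(l,x.round(4),e.round(2))
for a in(0,.3,-.3):
    x,e=fit(BOX,[(ct,msup(D['top','cover_box'][0][2])),(cs,msup(D['scene','cover_box'][0][2]))],np.r_[onz(ct,D['top','cover_box'][0][1],0),a],True);print('box',x.round(4),e)
top=np.array([[326.3,266.3],[389.3,277],[337,207],[397.5,217.5]])
sc=np.array([[203,252],[151.75,305.5],[259.5,281],[217,344.5]])
M=np.array([[-.072,.0735,.055],[-.072,-.0735,.055],[.072,.0735,.055],[.072,-.0735,.055]])
f=lambda p:np.r_[(proj(ct,M@Rz(p[3]).T+p[:3])-top).ravel(),(proj(cs,M@Rz(p[3]).T+p[:3])-sc).ravel()]
q=least_squares(f,[.5,-.03,0,-.15],loss='soft_l1');p=q.x;print('case',p.round(4),q.fun.round(1))
# lid fit by theta using masks
def lid(th):
    a=-np.array([-np.cos(th),0,np.sin(th)]);u=np.array([np.sin(th),0,np.cos(th)])
    L=np.array([-xx*(-a)*-1 if False else (-a)*xx+np.array([0,y,0])+u*z for xx in(0,.144) for y in(-.0735,.0735) for z in(0,.06)])
    return (L+[.072,0,.055])@Rz(p[3]).T+p[:3]
g=lambda t:np.r_[sup(proj(ct,lid(t[0])))-msup(D['top','case_lid'][0][2]),sup(proj(cs,lid(t[0])))-msup(D['scene','case_lid'][0][2])]
q=least_squares(g,[1.8],loss='soft_l1');print('lid',q.x,np.sqrt(np.mean(q.fun**2)))
C={f'cell{i}':p[:3]*[1,1,0]+Rz(p[3])@[(-.0015,.0465)[i//3],(.048,0,-.048)[i%3],0] for i in range(6)};C['comp']=p[:3]*[1,1,0]+Rz(p[3])@[-.048,.02,0]
for k,v in C.items():print(k,v.round(4),np.hypot(*v[:2]).round(3))
for n,c in(('top',ct),('scene',cs)):
    for l,z in(('tape_roll',.019),('plate_c0',.016)):
        b=mbox(D[n,l][0][2]);print(n,l,onz(c,((b[0]+b[2])/2,(b[1]+b[3])/2),z/2).round(3))
E
```

```text
violet_a [ 0.4303  0.1756 -0.004 ] 1.07
violet_a [ 0.5593  0.2489 -0.0035] 1.16
iodine_a [ 0.5451  0.4486 -0.0028] 0.89
iodine_a [ 0.4324  0.2633 -0.0047] 1.33
red_a [ 0.5379  0.3245 -0.0022] 2.17
box [ 0.4408  0.3705  0.0013 -0.176 ] 1.006820914813916
box [ 0.4408  0.3705  0.0013 -0.176 ] 1.0068212732471686
box [ 0.4408  0.3705  0.0013 -0.176 ] 1.006822826661369
case [ 4.874e-01 -3.390e-02 -1.000e-04 -1.979e-01] [ 0.7 -1.5 -1.5 -1.3 -0.8 -0.3 -1.4 -0.5 -2.1 -0.2 -1.7  0.3  0.6  0.7
 -3.1 -0.5]
lid [2.02432531] 1.660092325091636
cell0 [0.4954 0.0135 0.    ] 0.496
cell1 [ 0.486  -0.0336  0.    ] 0.487
cell2 [ 0.4765 -0.0806  0.    ] 0.483
cell3 [0.5425 0.0041 0.    ] 0.542
cell4 [ 0.533 -0.043  0.   ] 0.535
cell5 [ 0.5236 -0.0901  0.    ] 0.531
comp [ 0.4443 -0.0048  0.    ] 0.444
top tape_roll [0.711 0.265 0.01 ]
top plate_c0 [0.653 0.46  0.008]
scene tape_roll [0.712 0.266 0.009]
scene plate_c0 [0.661 0.46  0.008]
```

Call:
apply_moves --deltas "0.02 0.05 0.08 -0.02;0.04 0.1 0.08 -0.04;0.06 0.15 0.08 -0.06;0.08 0.2 0.08 -0.08;0.1 0.25 0.08 -0.1;0.13 0.3 0.08 -0.12;0.15 0.35 0.08 -0.14;0.17 0.4 0.08 -0.16;0.2 0.45 0.08 -0.178;0.22 0.5 0.08 -0.178;0.24 0.55 0.08 -0.178;0.24 0.55 0.08 -0.178" --claw 1

```text
t: 2.1
eef_pos: [0.4111, -0.1461, 0.3206]
eef_rot: [0.995, -0.1, 0.0, 0.0]
wrist_force: [0.6, -0.6, 0.7]
opening: 0.0854
finger_force: 0.0
```

Call:
apply_moves --deltas "0.025 0.05 0 0;0.05 0.1 0 0;0.05 0.12 0 0;0.05 0.12 0 0;0.05 0.12 0 0"

```text
t: 2.52
eef_pos: [0.4508, -0.0512, 0.3203]
eef_rot: [0.995, -0.098, 0.0, 0.0]
wrist_force: [1.0, 0.6, 0.8]
opening: 0.0857
finger_force: 0.0
```

```bash
python3 - <<'E'
from h import *
o=r.get_obs();print(o['t'],o['eef_pos'],o['eef_rot'],o['joint_positions'])
c=cal('wrist');im=optics.read_camera('wrist');cv2.imwrite('pics/w1.png',im[:,:,::-1]);print(-c[2].T@c[3],c[2].round(2))
import pickle;pickle.dump(c,open('w1.pkl','wb'))
E
```

```text
2.5167 [ 0.45078949 -0.0512054   0.32034335] [ 9.95171072e-01 -9.81556039e-02  1.31157718e-05  1.17942249e-04] [-2.58757996e-01  1.74099764e-01  1.86532242e+00 -2.56303764e-04
  1.10210691e+00  1.50878191e+00]
[ 0.51714956 -0.06465093  0.43760154] [[-0.19 -0.98  0.  ]
 [-0.95  0.19  0.26]
 [-0.26  0.05 -0.97]]
```

View pics/w1.png

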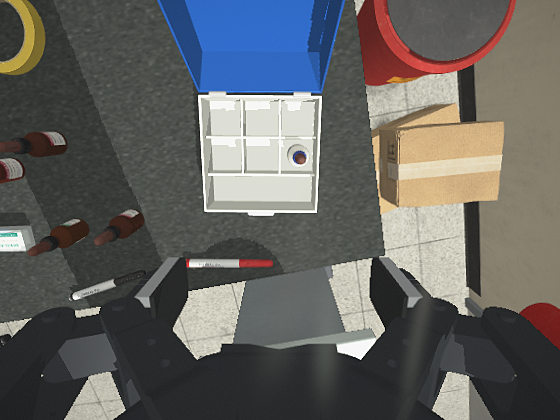

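```bash
python3 - <<'E'
from h import *
import pickle
c=pickle.load(open('w1.pkl','rb'));im=cv2.imread('pics/w1.png')
h=cv2.cvtColor(im,cv2.COLOR_BGR2HSV);m=((h[:,:,2]>120)&(h[:,:,1]<50)).astype(np.uint8);m[:, :180]=0;m[:,345:]=0;m[:88]=0;m[214:]=0
m=cv2.morphologyEx(m,cv2.MORPH_OPEN,np.ones((3,3)));cn=max(cv2.findContours(m,0,2)[0],key=cv2.contourArea)
hull=cv2.convexHull(cn);ap=cv2.approxPolyDP(hull,6,True)[:,0];print(ap.tolist())
ct,cs=cal('top'),cal('scene')
ap=ap.astype(float);s=ap.sum(1);d=ap[:,0]-ap[:,1]
W=np.array([ap[np.argmin(d)],ap[np.argmax(s)],ap[np.argmin(s)],ap[np.argmax(d)]])
M=np.array([[-.072,.0735,.055],[-.072,-.0735,.055],[.072,.0735,.055],[.072,-.0735,.055]])
top=np.array([[326.3,266.3],[389.3,277],[337,207],[397.5,217.5]])
sc=np.array([[203,252],[151.75,305.5],[259.5,281],[217,344.5]])
for obs in ([(c,W)],[(ct,top)],[(cs,sc)],[(c,W),(ct,top),(cs,sc)]):
    k=4 if len(obs)>1 else 4
    f=lambda p:np.hstack([(proj(cc,M@Rz(p[3]).T+p[:3])-o).ravel() for cc,o in obs])
    q=least_squares(f,[.5,-.03,0,-.15],loss='soft_l1');print(q.x.round(4),np.abs(q.fun).mean().round(2))
for l in('cover_box','violet_a','iodine_a','oil_a'):
    for t in traces('wrist',l):print(l,t[0],t[1],mbox(t[2]))
E
```

```text
[[198, 95], [321, 96], [316, 212], [204, 211]]
[ 0.4891 -0.0355 -0.0037 -0.2052] 0.06
[ 0.4836 -0.0317  0.0216 -0.1997] 0.27
[ 0.4901 -0.032  -0.0012 -0.1914] 0.72
[ 4.887e-01 -3.510e-02 -4.000e-04 -2.038e-01] 0.99
cover_box 0.64 [ 15.  236.2] [ -0.5 224.5  33.5 250.5]
violet_a 0.91 [ 39.8 143.8] [ -0.5 130.5  66.5 156.5]
violet_a 0.85 [119.8 224.8] [ 93.5 209.5 143.5 244.5]
violet_a 0.5 [256.6  91.5] [156.5  -0.5 345.5 215.5]
iodine_a 0.65 [ 40.9 145.3] [ -0.5 130.5  67.5 156.5]
iodine_a 0.57 [ 62.7 233.6] [ 27.5 217.5  90.5 255.5]
oil_a 0.87 [300.5 153.5] [286.5 143.5 308.5 166.5]
```

Call:
apply_moves --deltas "0 0.05 0 0;0 0.1 0 0;0 0.15 0 0;0 0.2 0 0;0 0.25 0 0;0 0.3 0 0;0 0.35 0 0;0 0.4 0 0;0 0.45 0 0;-0.01 0.5 -0.02 0;-0.013 0.526 -0.025 0;-0.013 0.526 -0.025 0"

```text
t: 3.77
eef_pos: [0.4397, 0.3713, 0.2986]
eef_rot: [0.995, -0.099, -0.001, 0.0]
wrist_force: [-0.9, -0.4, 0.8]
opening: 0.0855
finger_force: 0.0
```

Call:
apply_moves --deltas "0 0 0 0;0 0 0 0"

```text
t: 3.93
eef_pos: [0.4408, 0.3678, 0.3004]
eef_rot: [0.995, -0.1, -0.0, 0.0]
wrist_force: [0.1, -0.1, -0.6]
opening: 0.0855
finger_force: 0.0
```

```bash
python3 - <<'E'
from h import *
import pickle
o=r.get_obs();print(o['t'],o['eef_pos'],o['eef_rot'])
c=cal('wrist');im=optics.read_camera('wrist');cv2.imwrite('pics/w2.png',im[:,:,::-1]);pickle.dump(c,open('w2.pkl','wb'))
optics.read_camera('top');ct=cal('top')
T=traces('wrist','cover_box');TT=traces('top','cover_box')
for t in T:print('box',t[0],t[1],mbox(t[2]))
s=[(c,msup(T[0][2])),(ct,msup(TT[0][2]))]
for o in(s,s[:1]):
    x,e=fit(BOX,o,np.array([.44,.37,0,-.2]),True);print(x.round(4),e)
for l in('violet_a','iodine_a','red_a'):
    for t in traces('wrist',l):
        print(l,t[0],t[1],mbox(t[2]),fit(BOT,[(c,msup(t[2]))],onz(c,t[1],0)))
E
```

```text
3.9333 [0.44082753 0.36775564 0.30039449] [ 9.94991237e-01 -9.99620019e-02 -1.74849672e-05  1.92693319e-04]
box 0.97 [275.2 177.6] [251.5 166.5 299.5 195.5]Traceback (most recent call last):
  File "<stdin>", line 8, in <module>
IndexError: list index out of range
```

View pics/w2.png

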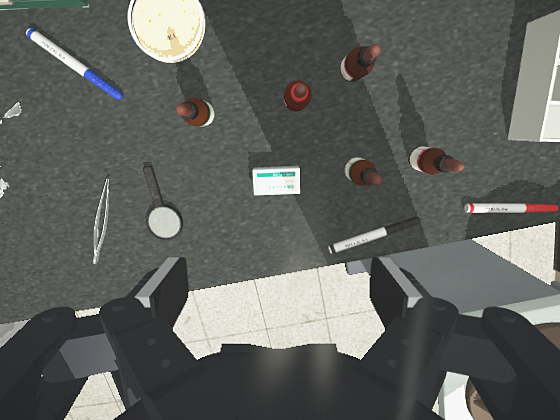

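```bash
python3 - <<'E'
from h import *
import pickle
c=cal('wrist');optics.read_camera('wrist')
optics.read_camera('scene');cs=cal('scene')
T=traces('wrist','cover_box');TT=traces('scene','cover_box')
s=[(c,msup(T[0][2]))]+[(cs,msup(t[2])) for t in TT[:1]]
for o in(s,s[:1]):
    x,e=fit(BOX,o,np.array([.44,.37,0,-.2]),True);print(x.round(4),e)
D=pickle.load(open('d.pkl','rb'));ct=cal('top')
W=[(l,t) for l in('violet_a','iodine_a','red_a') for t in traces('wrist',l)]
for l,i,j in(("violet_a",0,0),("violet_a",2,1),("iodine_a",0,1),("iodine_a",1,0),("red_a",0,0)):
    s=[(ct,msup(D['top',l][i][2])),(cs,msup(D['scene',l][j][2]))]
    x0,e=fit(BOT,s,onz(ct,D['top',l][i][1],.0));u=proj(c,x0+[0,0,.05])[0]
    B=[t for k,t in W if k==l and np.hypot(*(t[1]-u))<25]
    if not B:print('none',l,u);continue
    xx=fit(BOT,[(c,msup(B[0][2]))],x0);xa=fit(BOT,s+[(c,msup(B[0][2]))],x0)
    print(l,B[0][0],x0.round(4),xx[0].round(4),xa[0].round(4),xx[1].round(2),xa[1].round(2))
E
```

```text
[ 4.417e-01  3.706e-01 -3.000e-04 -1.772e-01] 0.9823366306811424
[ 0.4399  0.3709 -0.0127 -0.2006] 0.530656479461668
violet_a 0.81 [ 0.4303  0.1756 -0.004 ] [ 0.4267  0.1594 -0.0295] [ 0.4316  0.1741 -0.003 ] 0.55 1.43
violet_a 0.82 [ 0.5593  0.2489 -0.0035] [ 0.5645  0.2436 -0.0202] [ 0.5612  0.2487 -0.0034] 0.52 1.23
iodine_a 0.92 [ 0.5451  0.4486 -0.0028] [ 0.5489  0.4538 -0.0322] [ 0.5455  0.4467 -0.0028] 0.78 1.22
iodine_a 0.93 [ 0.4324  0.2633 -0.0047] [ 0.4296  0.2548 -0.0305] [ 0.4341  0.262  -0.0051] 0.65 1.46
red_a 0.73 [ 0.5379  0.3245 -0.0022] [ 0.5403  0.3249 -0.009 ] [ 0.5395  0.3252 -0.0039] 0.26 1.86
```

Call:
apply_moves --deltas "0.001 0.0035 -0.05 0;0.001 0.0035 -0.1 0;0.001 0.0035 -0.15 0;0.001 0.0035 -0.2 0;0.001 0.0035 -0.25 0;0.001 0.0035 -0.29 0;0.001 0.0035 -0.315 0;0.001 0.0035 -0.33 0;0.001 0.0035 -0.3405 0;0.001 0.0035 -0.3405 0;0.001 0.0035 -0.3405 0"

```text
t: 5.4
eef_pos: [0.4415, 0.3718, 0.0287]
eef_rot: [0.995, -0.099, 0.0, -0.0]
wrist_force: [-0.0, -0.1, 0.9]
opening: 0.0852
finger_force: 0.0
```

Call:
apply_moves --deltas "0 0 0 0;0 0 0 0;0 0 0 0;0 0 0 0;0 0 0 0;0 0 0 0;0 0 0 0;0 0 0 0" --claw 0.55

```text
t: 6.07
eef_pos: [0.4417, 0.3719, 0.0296]
eef_rot: [0.995, -0.099, 0.001, -0.001]
wrist_force: [-1.1, 0.5, 6.9]
opening: 0.0605
finger_force: 64.3
```

Call:
apply_moves --deltas "0 0 0.04 0;0 0 0.08 0;0 0 0.13 0;0 0 0.18 0;0.001 -0.05 0.19 0;0.001 -0.1 0.19 0;0.001 -0.15 0.19 0;0.002 -0.2 0.19 0;0.002 -0.25 0.19 0;0.003 -0.3 0.19 0;0.003 -0.35 0.19 0;0.003 -0.4 0.19 0"

```text
t: 7.07
eef_pos: [0.4432, 0.0497, 0.1808]
eef_rot: [0.995, -0.099, 0.001, -0.0]
wrist_force: [1.1, -0.9, 0.0]
opening: 0.0601
finger_force: 65.6
```

Call:
apply_moves --deltas "0 -0.04 0 -0.002;0.0005 -0.082 0 -0.002;0.0005 -0.082 0 -0.002;0.0005 -0.082 0 -0.002;0.0005 -0.082 0 -0.002"

```text
t: 7.48
eef_pos: [0.4439, -0.0139, 0.1804]
eef_rot: [0.995, -0.103, 0.0, 0.0]
wrist_force: [-0.0, -0.1, 0.5]
opening: 0.0605
finger_force: 65.6
```

```bash
python3 - <<'E'
from h import *
o=r.get_obs();print(o['t'],o['eef_pos'],o['eef_rot'],o['opening'],o['wrist_force'])
c=cal('wrist');im=optics.read_camera('wrist');cv2.imwrite('pics/w3.png',im[:,:,::-1])
cs=cal('scene');optics.read_camera('scene')
for n,cc in(('wrist',c),('scene',cs)):
  for t in traces(n,'cover_box'):print(n,t[0],t[1],mbox(t[2]),onz(cc,t[1],.18).round(3))
E
```

```text
7.4833 [ 0.44388965 -0.01392282  0.18041047] [ 9.94680421e-01 -1.03008273e-01  3.93249713e-04  2.02709964e-05] 0.06049803357192502 [-0.00604699 -0.13450164  0.49040657]
wrist 0.95 [277.6 268.5] [208.5 230.5 346.5 313.5] [ 0.454 -0.016  0.18 ]
scene 0.7 [234.9 305.3] [151.5 252.5 319.5 366.5] [ 0.585 -0.109  0.18 ]
scene 0.57 [288.6 209.6] [282.5 189.5 296.5 224.5] [0.598 0.11  0.18 ]
scene 0.55 [186.7 238.7] [172.5 223.5 202.5 260.5] [ 0.456 -0.017  0.18 ]
```

View pics/w3.png

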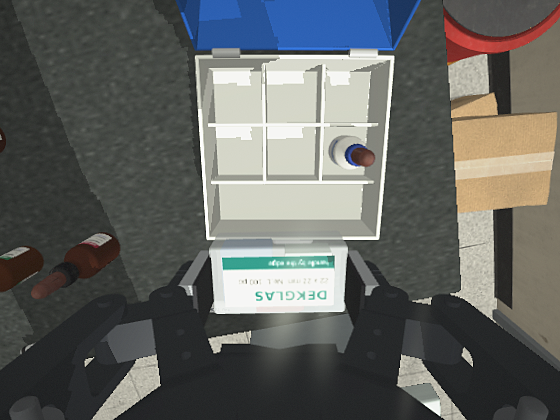

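Call:
apply_moves --deltas "0.001 0 -0.04 0;0.001 0 -0.075 0;0.001 0 -0.095 0;0.001 0 -0.1 0;0.001 0 -0.1 0"

```text
t: 8.1
eef_pos: [0.4445, -0.0135, 0.0992]
eef_rot: [0.995, -0.102, -0.001, -0.0]
wrist_force: [0.0, -0.3, -0.4]
opening: 0.0603
finger_force: 65.6
```

```bash
python3 - <<'E'
from h import *
o=r.get_obs();print(o['t'],o['eef_pos'])
c=cal('wrist');im=optics.read_camera('wrist');cv2.imwrite('pics/w4.png',im[:,:,::-1])
t=traces('wrist','cover_box')[0];b=o['eef_pos']-[0,0,.029]
x,e=fit(BOX,[(c,msup(t[2]))],np.r_[b,-.2],True);print(x.round(4),e)
p=np.array([.4891,-.0355,0]);print((Rz(-.204).T@(x[:3]-p)).round(4))
# fixed-height top-face centre estimate
v,u=np.nonzero(t[2]);rc=cv2.minAreaRect(np.c_[u,v].astype(np.float32));print(rc)
E
```

```text
8.1 [ 0.44445387 -0.01346071  0.09919705]
[ 0.4435 -0.0138  0.0654 -0.1843] 0.5733253083408241
[-0.049   0.012   0.0654]
((278.548095703125, 271.82769775390625), (81.60332489013672, 138.1100616455078), 88.49256896972656)
```

View pics/w4.png

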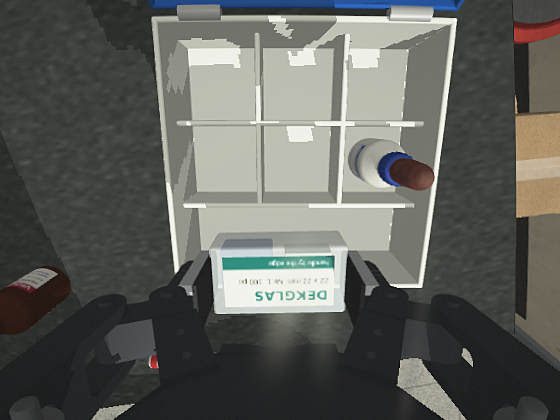

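Call:
apply_moves --deltas "0.001 0 -0.02 0;0.001 0 -0.04 0;0.001 0 -0.055 0;0.001 0 -0.065 0;0.001 0 -0.073 0;0.001 0 -0.079 0;0.001 0 -0.0815 0;0.001 0 -0.0815 0"

```text
t: 8.87
eef_pos: [0.4456, -0.0141, 0.0348]
eef_rot: [0.995, -0.103, 0.0, 0.0]
wrist_force: [0.5, 0.8, -1.0]
opening: 0.0603
finger_force: 65.6
```

Call:
apply_moves --deltas "0 0 0 0;0 0 0 0;0 0 0 0;0 0 0 0" --claw 0.8

```text
t: 9.2
eef_pos: [0.4456, -0.0141, 0.035]
eef_rot: [0.995, -0.103, 0.0, 0.0]
wrist_force: [-0.4, 0.3, -0.0]
opening: 0.0682
finger_force: 0.0
```

Call:
apply_moves --deltas "0 0 0.03 0;0 0 0.08 0;0 0 0.13 0;0 0 0.18 0;0 0 0.23 0;-0.003 0.04 0.25 0;-0.006 0.08 0.25 0;-0.009 0.12 0.25 0;-0.013 0.17 0.25 0;-0.017 0.22 0.25 0;-0.0175 0.235 0.25 0;-0.0175 0.235 0.25 0"

```text
t: 10.2
eef_pos: [0.431, 0.1763, 0.2348]
eef_rot: [0.995, -0.101, 0.0, -0.0]
wrist_force: [-0.2, 0.4, -0.2]
opening: 0.0681
finger_force: 0.0
```

Call:
apply_moves --deltas "0 0 0 0;0 0 0 0;0 0 0 0;0 0 0 0;0 0 0 0;0 0 0 0;0 0 0 0;0 0 0 0" --claw 0.235

```text
t: 10.87
eef_pos: [0.4316, 0.1737, 0.2347]
eef_rot: [0.995, -0.103, -0.0, 0.0]
wrist_force: [-0.2, -1.0, 0.3]
opening: 0.0203
finger_force: 0.0
```

```bash
python3 - <<'E'
from h import *
o=r.get_obs();print(o['t'],o['eef_pos'],o['opening'])
c=cal('wrist');im=optics.read_camera('wrist');cv2.imwrite('pics/w5.png',im[:,:,::-1]);print(c[0].round(1))
for t in(.0,.01,.02,.03,.04):
  print(t,proj(c,[o['eef_pos']+Rz(-.2)@[s*0.011,y,-t] for s in(1,-1) for y in(.01,-.01)]).round(0).tolist())
  print('open',proj(c,[o['eef_pos']+Rz(-.2)@[.011,y,-t] for y in(.0425,-.0425)]).round(0).tolist())
optics.read_camera('scene');t=traces('scene','cover_box')
for q in t:print(q[0],q[1],onz(cal('scene'),q[1],.02).round(3))
E
```

```text
10.8667 [0.43158662 0.17368426 0.23471636] 0.020274148949217308
[[305.3   0.  278.4]
 [  0.  305.3 211. ]
 [  0.    0.    1. ]]
0.0 [[254.0, 269.0], [301.0, 268.0], [255.0, 314.0], [300.0, 314.0]]
open [[177.0, 269.0], [378.0, 268.0]]
0.01 [[255.0, 259.0], [300.0, 259.0], [257.0, 302.0], [299.0, 302.0]]
open [[184.0, 259.0], [371.0, 258.0]]
0.02 [[257.0, 250.0], [298.0, 250.0], [258.0, 291.0], [298.0, 291.0]]
open [[190.0, 250.0], [365.0, 250.0]]
0.03 [[258.0, 243.0], [297.0, 243.0], [259.0, 281.0], [297.0, 281.0]]
open [[195.0, 243.0], [360.0, 242.0]]
0.04 [[259.0, 236.0], [296.0, 236.0], [260.0, 273.0], [296.0, 273.0]]
open [[200.0, 236.0], [355.0, 236.0]]
0.78 [195.3 289.7] [ 0.448 -0.014  0.02 ]
0.41 [242.9 194. ] [0.428 0.281 0.02 ]
```

View pics/w5.png

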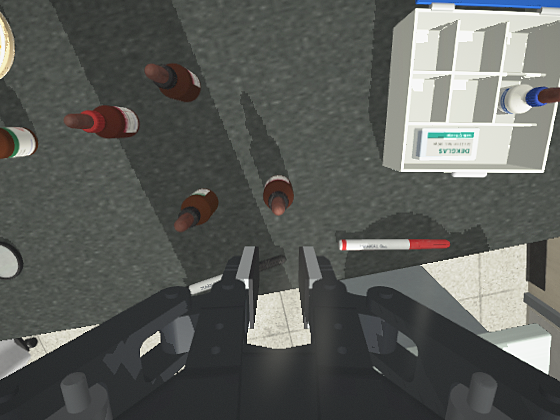

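Call:
apply_moves --deltas "0 0.0005 0 0;0 0.0005 -0.01 0;0 0.0005 -0.05 0;0 0.0005 -0.1 0;0 0.0005 -0.14 0;0 0.0005 -0.165 0;0 0.0005 -0.178 0;0 0.0005 -0.182 0;0 0.0005 -0.182 0" --claw 0.6

```text
t: 11.77
eef_pos: [0.4312, 0.1742, 0.0882]
eef_rot: [0.995, -0.103, -0.001, 0.0]
wrist_force: [-1.1, 0.6, 0.2]
opening: 0.0513
finger_force: 0.0
```

Call:
apply_moves --deltas "0 0 0 0;0 0 0 0;0 0 0 0;0 0 0 0;0 0 0 0;0 0 0 0;0 0 0 0" --claw 0.1

```text
t: 12.35
eef_pos: [0.432, 0.1744, 0.0902]
eef_rot: [0.995, -0.103, 0.001, -0.0]
wrist_force: [-0.2, -1.0, 4.8]
opening: 0.0163
finger_force: 58.5
```

Call:
apply_moves --deltas "0 0 0.02 0;0 0 0.05 0;0 0 0.09 0;0 0 0.13 0;0 0 0.13 0;0 0 0.13 0"

```text
t: 12.85
eef_pos: [0.432, 0.1744, 0.1949]
eef_rot: [0.995, -0.103, 0.002, -0.001]
wrist_force: [0.1, -0.1, -0.9]
opening: 0.0163
finger_force: 58.7
```

```bash
python3 - <<'E'
from h import *
o=r.get_obs();print(o['t'],o['eef_pos'],o['opening'],o['finger_force'])
a=optics.read_camera('wrist')[180:390,150:430];b=optics.read_camera('scene')[170:270,180:313]
b=cv2.resize(b,(280,210),interpolation=cv2.INTER_CUBIC);cv2.imwrite('pics/w6.png',cv2.resize(np.hstack([a,b]),(800,300))[:,:,::-1])
E
```

```text
12.85 [0.43196062 0.17443764 0.19494319] 0.01625522962482521 58.67431282997131
```

View pics/w6.png

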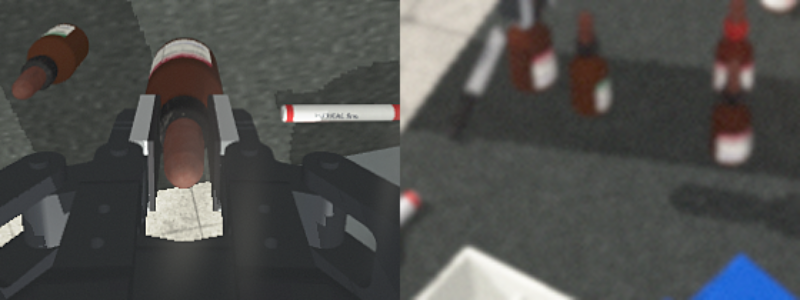

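Call:
apply_moves --deltas "0.016 -0.0475 0 0;0.032 -0.095 0 0;0.048 -0.142 0 0;0.064 -0.19 0 0;0.08 -0.237 0 0;0.096 -0.285 0 0;0.116 -0.3326 0 0;0.116 -0.3326 0 0;0.116 -0.3326 0 0;0.116 -0.3326 -0.03 0;0.116 -0.3326 -0.06 0;0.116 -0.3326 -0.06 0"

```text
t: 13.95
eef_pos: [0.5221, -0.0903, 0.1411]
eef_rot: [0.995, -0.102, -0.004, -0.001]
wrist_force: [-0.6, 0.9, -1.5]
opening: 0.0161
finger_force: 58.8
```

```bash
python3 - <<'E'
from h import *
o=r.get_obs();print(o['t'],o['eef_pos'],o['opening'])
c=cal('wrist');a=optics.read_camera('wrist')
cv2.imwrite('pics/w7.png',a[:,:,::-1])
E
```

```text
13.95 [ 0.5220609  -0.09028482  0.14108274] 0.016108226646643544
```

View pics/w7.png

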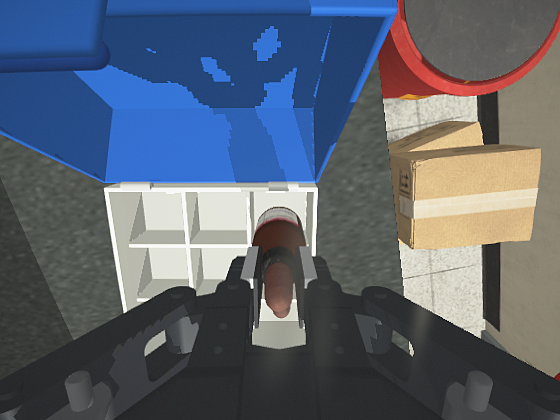

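Call:
apply_moves --deltas "0 0 0 0;0 0 0 0"

```text
t: 14.17
eef_pos: [0.5246, -0.0913, 0.146]
eef_rot: [0.995, -0.102, 0.0, 0.0]
wrist_force: [-0.5, 0.1, 0.2]
opening: 0.0166
finger_force: 58.8
```

Call:
apply_moves --deltas "0 0 -0.02 0;0 0 -0.04 0;0 0 -0.053 0;0 0 -0.06 0;0 0 -0.064 0;0 0 -0.064 0;0 0 -0.064 0"

```text
t: 14.75
eef_pos: [0.5247, -0.0918, 0.0946]
eef_rot: [0.995, -0.103, 0.0, 0.0]
wrist_force: [-0.6, -1.0, -0.5]
opening: 0.0165
finger_force: 58.8
```

Call:
apply_moves --deltas "0 0 0 0;0 0 0 0;0 0 0 0;0 0 0 0" --claw 0.45

```text
t: 15.08
eef_pos: [0.5244, -0.0918, 0.0941]
eef_rot: [0.995, -0.103, 0.0, 0.0]
wrist_force: [0.5, -0.4, 0.2]
opening: 0.0383
finger_force: 0.0
```

Call:
apply_moves --deltas "0 0 0.03 0;0 0 0.08 0;0 0 0.13 0;0 0 0.176 0;-0.011 0.045 0.176 0;-0.022 0.09 0.176 0;-0.033 0.135 0.176 0;-0.044 0.18 0.176 0;-0.055 0.225 0.176 0;-0.066 0.27 0.176 0;-0.078 0.315 0.176 0;-0.09 0.36 0.176 0"

```text
t: 16.08
eef_pos: [0.4515, 0.1978, 0.2349]
eef_rot: [0.995, -0.103, 0.0, -0.0]
wrist_force: [1.2, 0.0, -0.5]
opening: 0.0385
finger_force: 0.0
```

Call:
apply_moves --deltas "-0.012 0.04 0 0;-0.0233 0.0823 0 0;-0.0233 0.0823 0 0;-0.0233 0.0823 0 0" --claw 0.6

```text
t: 16.42
eef_pos: [0.433, 0.2633, 0.2347]
eef_rot: [0.995, -0.101, -0.0, 0.0]
wrist_force: [0.3, -0.1, -0.7]
opening: 0.0513
finger_force: 0.0
```

```bash
cat > chk.py <<'E'
from h import *
import sys
o=r.get_obs();print(o['t'],o['eef_pos'],o['opening'])
c=cal('wrist');optics.read_camera('wrist')
x0=np.array([float(sys.argv[2]),float(sys.argv[3]),0])
for t in traces('wrist',sys.argv[1]):
    q=least_squares(lambda p:sup(proj(c,BOT+np.r_[p,0]))-msup(t[2]),x0[:2],loss='soft_l1');print(t[0],t[1],q.x.round(4),np.sqrt(np.mean(q.fun**2)).round(2))
E
python3 chk.py iodine_a .434 .262
```

```text
16.4167 [0.43299213 0.26333132 0.23467754] 0.0513276850345805
0.71 [282.  187.9] [0.4354 0.261 ] 1.11
```

Call:
apply_moves --deltas "0.001 -0.0005 -0.05 0;0.001 -0.0005 -0.1 0;0.001 -0.0005 -0.14 0;0.001 -0.0005 -0.165 0;0.001 -0.0005 -0.178 0;0.001 -0.0005 -0.182 0;0.001 -0.0005 -0.182 0"

```text
t: 17.1
eef_pos: [0.435, 0.261, 0.0891]
eef_rot: [0.995, -0.103, -0.0, 0.0]
wrist_force: [-0.4, 0.5, 0.5]
opening: 0.051
finger_force: 0.0
```

Call:
apply_moves --deltas "0 0 0 0;0 0 0 0;0 0 0 0;0 0 0 0;0 0 0 0;0 0 0 0;0 0 0 0" --claw 0.1

```text
t: 17.68
eef_pos: [0.435, 0.2619, 0.0906]
eef_rot: [0.995, -0.103, 0.001, -0.001]
wrist_force: [0.1, -1.3, 8.4]
opening: 0.0161
finger_force: 58.4
```

Call:
apply_moves --deltas "0 0 0.03 0;0 0 0.08 0;0 0 0.125 0;0.01 -0.03 0.14 0;0.024 -0.075 0.14 0;0.038 -0.12 0.14 0;0.053 -0.165 0.14 0;0.068 -0.21 0.14 0;0.083 -0.255 0.14 0;0.098 -0.3 0.14 0;0.112 -0.345 0.14 0;0.1245 -0.3828 0.14 0"

```text
t: 18.68
eef_pos: [0.5345, -0.047, 0.202]
eef_rot: [0.995, -0.103, 0.001, 0.0]
wrist_force: [0.8, 0.2, 0.2]
opening: 0.0159
finger_force: 58.8
```

Call:
apply_moves --deltas "0 0 0 0;0 0 -0.01 0;0 0 -0.04 0;0 0 -0.08 0;0 0 -0.11 0;0 0 -0.125 0;0 0 -0.132 0;0 0 -0.1345 0;0 0 -0.1345 0;0 0 -0.1345 0"

```text
t: 19.52
eef_pos: [0.5342, -0.0436, 0.0949]
eef_rot: [0.995, -0.102, 0.001, 0.0]
wrist_force: [-1.2, 1.2, 8.5]
opening: 0.016
finger_force: 60.0
```

Call:
apply_moves --deltas "0 0 0 0;0 0 0 0;0 0 0 0;0 0 0 0" --claw 0.42

```text
t: 19.85
eef_pos: [0.5341, -0.0443, 0.0937]
eef_rot: [0.995, -0.102, 0.0, 0.0]
wrist_force: [-0.4, -0.3, 0.8]
opening: 0.0354
finger_force: 0.0
```

Call:
apply_moves --deltas "0 0 0.03 0;0 0 0.08 0;0 0 0.13 0;0 0 0.176 0;0.003 0.04 0.176 0;0.006 0.08 0.176 0;0.009 0.125 0.176 0;0.013 0.17 0.176 0;0.017 0.215 0.176 0;0.021 0.26 0.176 0;0.025 0.305 0.176 0;0.029 0.345 0.176 0"

```text
t: 20.85
eef_pos: [0.5569, 0.2337, 0.2343]
eef_rot: [0.995, -0.102, -0.0, 0.0]
wrist_force: [1.2, -0.1, 0.4]
opening: 0.036
finger_force: 0.0
```

Call:
apply_moves --deltas "0.004 0.0216 0 0;0.004 0.0216 0 0;0.004 0.0216 0 0;0.004 0.0216 0 0" --claw 0.6

```text
t: 21.18
eef_pos: [0.5603, 0.2481, 0.2341]
eef_rot: [0.995, -0.103, -0.0, 0.0]
wrist_force: [0.7, 0.4, -0.5]
opening: 0.0511
finger_force: 0.0
```

```bash
python3 chk.py violet_a .561 .2487
```

```text
21.1833 [0.5602526  0.24813351 0.23409046] 0.05111855103702537
0.73 [515.1 238.7] [0.4748 0.0156] 15.36
0.64 [280.4 195.1] [0.5625 0.2473] 1.15
```

Call:
apply_moves --deltas "0.0015 0 -0.05 0;0.0015 0 -0.1 0;0.0015 0 -0.14 0;0.0015 0 -0.165 0;0.0015 0 -0.175 0;0.0015 0 -0.1795 0;0.0015 0 -0.1795 0"

```text
t: 21.87
eef_pos: [0.562, 0.2482, 0.091]
eef_rot: [0.995, -0.103, 0.0, 0.0]
wrist_force: [0.1, 0.2, 0.7]
opening: 0.051
finger_force: 0.0
```

Call:
apply_moves --deltas "0 0 0 0;0 0 0 0;0 0 0 0;0 0 0 0;0 0 0 0;0 0 0 0;0 0 0 0" --claw 0.1

```text
t: 22.45
eef_pos: [0.5623, 0.2488, 0.0924]
eef_rot: [0.995, -0.103, 0.001, -0.0]
wrist_force: [-1.5, -1.6, 5.2]
opening: 0.016
finger_force: 58.5
```

Call:
apply_moves --deltas "0 0 0.03 0;0 0 0.08 0;0 0 0.125 0;-0.002 -0.03 0.138 0;-0.005 -0.075 0.138 0;-0.009 -0.12 0.138 0;-0.012 -0.165 0.138 0;-0.015 -0.21 0.138 0;-0.018 -0.255 0.138 0;-0.021 -0.29 0.138 0;-0.022 -0.3078 0.138 0;-0.022 -0.3078 0.138 0"

```text
t: 23.45
eef_pos: [0.544, -0.0001, 0.202]
eef_rot: [0.995, -0.104, 0.001, 0.0]
wrist_force: [0.7, -0.2, -0.8]
opening: 0.0161
finger_force: 58.7
```

Call:
apply_moves --deltas "0 0 0 0;0 0 -0.01 0;0 0 -0.04 0;0 0 -0.08 0;0 0 -0.11 0;0 0 -0.124 0;0 0 -0.13 0;0 0 -0.133 0;0 0 -0.133 0;0 0 -0.133 0"

```text
t: 24.28
eef_pos: [0.5449, 0.0032, 0.0966]
eef_rot: [0.995, -0.102, 0.001, 0.0]
wrist_force: [-2.5, 0.4, 11.8]
opening: 0.0161
finger_force: 60.3
```

Call:
apply_moves --deltas "0 0 0 0;0 0 0 0;0 0 0 0;0 0 0 0" --claw 0.42

```text
t: 24.62
eef_pos: [0.5443, 0.0027, 0.0949]
eef_rot: [0.995, -0.102, 0.0, 0.0]
wrist_force: [0.3, -0.1, 0.0]
opening: 0.0359
finger_force: 0.0
```

Call:
apply_moves --deltas "0 0 0.03 0;0 0 0.08 0;0 0 0.13 0;0 0 0.174 0;0 0.04 0.174 0;-0.001 0.08 0.174 0;-0.002 0.125 0.174 0;-0.003 0.17 0.174 0;-0.004 0.215 0.174 0;-0.005 0.26 0.174 0;-0.006 0.305 0.174 0;-0.006 0.35 0.174 0"

```text
t: 25.62
eef_pos: [0.5388, 0.2843, 0.2339]
eef_rot: [0.995, -0.103, -0.0, 0.0]
wrist_force: [1.2, 0.2, 0.5]
opening: 0.0363
finger_force: 0.0
```

Call:
apply_moves --deltas "0 0.04 0 0;0 0.0531 0 0;0 0.0531 0 0;0 0.0531 0 0" --claw 0.6

```text
t: 25.95
eef_pos: [0.539, 0.3247, 0.2336]
eef_rot: [0.995, -0.102, -0.0, 0.0]
wrist_force: [0.5, -0.8, -1.6]
opening: 0.0513
finger_force: 0.0
```

```bash
python3 chk.py red_a .5395 .3252
```

```text
25.95 [0.53901478 0.32471373 0.23355727] 0.05132137392172149
0.76 [280.4 192.4] [0.5408 0.3245] 1.03
```

Call:
apply_moves --deltas "0.001 0 -0.05 0;0.001 0 -0.1 0;0.001 0 -0.14 0;0.001 0 -0.165 0;0.001 0 -0.175 0;0.001 0 -0.179 0;0.001 0 -0.179 0"

```text
t: 26.63
eef_pos: [0.5406, 0.3243, 0.0911]
eef_rot: [0.995, -0.103, 0.0, 0.0]
wrist_force: [-0.8, -0.7, 0.1]
opening: 0.051
finger_force: 0.0
```

Call:
apply_moves --deltas "0 0 0 0;0 0 0 0;0 0 0 0;0 0 0 0;0 0 0 0;0 0 0 0;0 0 0 0" --claw 0.1

```text
t: 27.22
eef_pos: [0.5407, 0.3251, 0.0925]
eef_rot: [0.995, -0.103, 0.001, -0.001]
wrist_force: [-1.5, -2.0, 7.9]
opening: 0.0159
finger_force: 58.5
```

Call:
apply_moves --deltas "0 0 0.03 0;0 0 0.08 0;0 0 0.125 0;-0.004 -0.03 0.14 0;-0.011 -0.075 0.14 0;-0.018 -0.12 0.14 0;-0.025 -0.165 0.14 0;-0.032 -0.21 0.14 0;-0.039 -0.255 0.14 0;-0.046 -0.3 0.14 0;-0.053 -0.345 0.14 0;-0.06 -0.39 0.14 0"

```text
t: 28.22
eef_pos: [0.4916, 0.0114, 0.2036]
eef_rot: [0.995, -0.102, 0.001, 0.0]
wrist_force: [1.1, -0.6, -0.4]
opening: 0.016
finger_force: 58.7
```

Call:
apply_moves --deltas "-0.0054 -0.04 0 0;-0.0064 -0.0596 0 0;-0.0064 -0.0596 0 0;-0.0064 -0.0596 -0.01 0;-0.0064 -0.0596 -0.04 0;-0.0064 -0.0596 -0.08 0;-0.0064 -0.0596 -0.11 0;-0.0064 -0.0596 -0.126 0;-0.0064 -0.0596 -0.132 0;-0.0064 -0.0596 -0.135 0;-0.0064 -0.0596 -0.135 0;-0.0064 -0.0596 -0.135 0"

```text
t: 29.22
eef_pos: [0.4877, -0.0337, 0.0965]
eef_rot: [0.995, -0.102, 0.001, 0.0]
wrist_force: [-3.9, 0.9, 22.5]
opening: 0.0155
finger_force: 61.5
```

Call:
apply_moves --deltas "0 0 0 0;0 0 0 0;0 0 0 0;0 0 0 0" --claw 0.42

```text
t: 29.55
eef_pos: [0.4871, -0.0342, 0.0947]
eef_rot: [0.995, -0.102, 0.0, 0.0]
wrist_force: [-0.1, -0.2, -0.2]
opening: 0.036
finger_force: 0.0
```

Call:
apply_moves --deltas "0 0 0.03 0;0 0 0.08 0;0 0 0.13 0;0 0 0.174 0;0.005 0.04 0.174 0;0.01 0.085 0.174 0;0.015 0.13 0.174 0;0.02 0.175 0.174 0;0.026 0.22 0.174 0;0.032 0.265 0.174 0;0.038 0.31 0.174 0;0.044 0.355 0.174 0"

```text
t: 30.55
eef_pos: [0.5219, 0.2514, 0.2337]
eef_rot: [0.995, -0.103, -0.0, 0.0]
wrist_force: [0.0, -0.2, 0.6]
opening: 0.0356
finger_force: 0.0
```

Call:
apply_moves --deltas "0.005 0.045 0 0;0.01 0.09 0 0;0.015 0.135 0 0;0.02 0.18 0 0;0.026 0.225 0 0;0.029 0.247 0 0;0.029 0.247 0 0;0.029 0.247 0 0" --claw 0.6

```text
t: 31.22
eef_pos: [0.5448, 0.4477, 0.2329]
eef_rot: [0.995, -0.102, -0.0, 0.0]
wrist_force: [0.3, -0.2, -0.7]
opening: 0.0509
finger_force: 0.0
```

```bash
python3 chk.py iodine_a .5455 .447
```

```text
31.2167 [0.54477302 0.44766281 0.23291531] 0.05093139881857379
0.82 [281.4 194.3] [0.5467 0.4465] 1.16
```

Call:
apply_moves --deltas "0.001 0 -0.05 0;0.001 0 -0.1 0;0.001 0 -0.14 0;0.001 0 -0.165 0;0.001 0 -0.174 0;0.001 0 -0.178 0;0.001 0 -0.178 0"

```text
t: 31.9
eef_pos: [0.5466, 0.4464, 0.0922]
eef_rot: [0.995, -0.103, 0.0, -0.0]
wrist_force: [0.0, 0.3, 0.3]
opening: 0.0515
finger_force: 0.0
```

Call:
apply_moves --deltas "0 0 0 0;0 0 0 0;0 0 0 0;0 0 0 0;0 0 0 0;0 0 0 0;0 0 0 0" --claw 0.1

```text
t: 32.48
eef_pos: [0.5467, 0.4472, 0.0935]
eef_rot: [0.995, -0.103, 0.001, -0.001]
wrist_force: [-0.7, -0.1, 7.1]
opening: 0.0156
finger_force: 58.5
```

Call:
apply_moves --deltas "0 0 0.03 0;0 0 0.08 0;0 0 0.125 0;-0.004 -0.03 0.14 0;-0.009 -0.075 0.14 0;-0.014 -0.12 0.14 0;-0.019 -0.165 0.14 0;-0.024 -0.21 0.14 0;-0.029 -0.255 0.14 0;-0.034 -0.3 0.14 0;-0.039 -0.345 0.14 0;-0.044 -0.39 0.14 0"

```text
t: 33.48
eef_pos: [0.5105, 0.1333, 0.2044]
eef_rot: [0.995, -0.103, 0.001, -0.0]
wrist_force: [0.4, -0.6, -0.4]
opening: 0.0157
finger_force: 58.7
```

Call:
apply_moves --deltas "-0.005 -0.04 0 0;-0.01 -0.085 0 0;-0.015 -0.13 0 0;-0.0176 -0.1535 0 0;-0.0176 -0.1535 0 0;-0.0176 -0.1535 -0.01 0;-0.0176 -0.1535 -0.04 0;-0.0176 -0.1535 -0.08 0;-0.0176 -0.1535 -0.11 0;-0.0176 -0.1535 -0.126 0;-0.0176 -0.1535 -0.132 0;-0.0176 -0.1535 -0.135 0"

```text
t: 34.48
eef_pos: [0.4979, 0.013, 0.0971]
eef_rot: [0.995, -0.102, 0.001, 0.0]
wrist_force: [-8.2, -0.9, 59.9]
opening: 0.0157
finger_force: 65.6
```

Call:
apply_moves --deltas "0 0 0 0;0 0 0 0;0 0 0 0;0 0 0 0;0 0 0 0"

```text
t: 34.9
eef_pos: [0.4977, 0.0131, 0.0974]
eef_rot: [0.995, -0.102, 0.002, 0.0]
wrist_force: [-3.9, 0.3, 24.6]
opening: 0.0153
finger_force: 61.6
```

Call:
apply_moves --deltas "0 0 0 0;0 0 0 0;0 0 0 0;0 0 0 0" --claw 0.42

```text
t: 35.23
eef_pos: [0.4969, 0.0126, 0.0955]
eef_rot: [0.995, -0.102, 0.0, 0.0]
wrist_force: [-0.4, -0.5, 0.3]
opening: 0.0356
finger_force: 0.0
```

Call:
apply_moves --deltas "0 0 0.03 0;0 0 0.08 0;0 0 0.13 0;0 0 0.18 0;-0.01 -0.01 0.23 0;-0.03 -0.02 0.27 0;-0.06 -0.05 0.27 0;-0.06 -0.05 0.27 0;-0.06 -0.05 0.27 0"

```text
t: 35.98
eef_pos: [0.4483, -0.0284, 0.312]
eef_rot: [0.995, -0.103, 0.001, 0.0]
wrist_force: [0.6, 0.8, 0.4]
opening: 0.0355
finger_force: 0.0
```

```bash
python3 - <<'E'
from h import *
o=r.get_obs();print(o['t'],o['eef_pos'],o['opening'])
c=cal('wrist');a=optics.read_camera('wrist');cv2.imwrite('pics/w8.png',a[:,:,::-1])
t=traces('wrist','cover_box')[0];p=np.array([.4891,-.0353,0])
q=least_squares(lambda x:sup(proj(c,BOX@Rz(x[2]).T+[x[0],x[1],.004]))-msup(t[2]),[.445,-.0135,-.2],loss='soft_l1');print(t[0],q.x,(Rz(-.204).T@(np.r_[q.x[:2],0]-p)).round(4))
ex=lambda i:p+Rz(-.204)@[(-.0015,.0465)[i//3],(.048,0,-.048)[i%3],.004]
for i in range(6):print(i,proj(c,[ex(i)+[0,0,.1]]).round().tolist())
E
```

```text
35.9833 [ 0.44830571 -0.02838027  0.31201669] 0.0354852460092081
0.97 [ 0.4463459  -0.0142987  -0.20623836] [-0.0461  0.0119  0.    ]
0 [[231.0, 156.0]]
1 [[276.0, 156.0]]
2 [[322.0, 156.0]]
3 [[229.0, 109.0]]
4 [[276.0, 108.0]]
5 [[324.0, 108.0]]
```

View pics/w8.png

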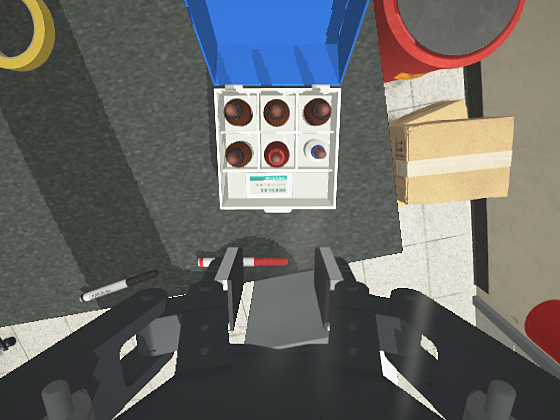

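```bash
python3 - <<'E'
from h import *
c=cal('wrist');optics.read_camera('wrist')
p=np.array([.4891,-.0353,0]);print(c[2].T@-c[3])
for l in('violet_a','iodine_a','red_a'):
  for t in traces('wrist',l):
    if t[2].sum()>3000: continue
    q=least_squares(lambda x:sup(proj(c,BOT+[x[0],x[1],.004]))-msup(t[2]),onz(c,t[1],.03)[:2],loss='soft_l1')
    print(l,t[0],t[1],mbox(t[2]),(Rz(-.204).T@(np.r_[q.x,0]-p)).round(4)[:2],np.sqrt(np.mean(q.fun**2)).round(2))
im=cv2.imread('pics/w8.png')[80:215,205:350];cv2.imwrite('pics/w8c.png',cv2.resize(im,None,fx=4,fy=4,interpolation=cv2.INTER_CUBIC))
E
```

```text
[ 0.51545376 -0.04185252  0.42844324]
violet_a 0.78 [318.  108.7] [302.5  97.5 331.5 125.5] [ 0.0459 -0.0477] 1.11
violet_a 0.57 [240.  114.4] [223.5  99.5 252.5 126.5] [0.0446 0.0462] 1.61
iodine_a 0.82 [278.1 111.4] [263.5  99.5 289.5 126.5] [0.0441 0.0005] 0.94
iodine_a 0.69 [238.2 153.8] [225.5 140.5 253.5 167.5] [-0.0034  0.0465] 1.12
red_a 0.92 [276.6 153.1] [264.5 141.5 289.5 167.5] [-0.0035  0.0006] 1.14
red_a 0.74 [242.3 153.9] [225.5 141.5 253.5 167.5] [-0.0031  0.0467] 1.45
```

View pics/w8c.png

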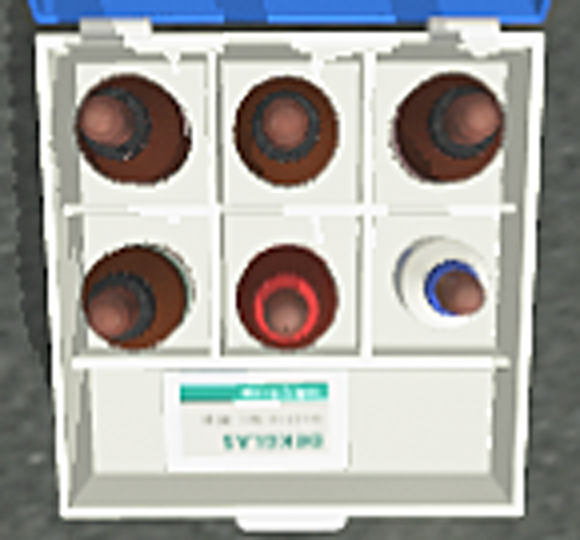

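Call:
apply_moves --deltas "0.04 0 0.03 0;0.09 -0.01 0.05 0;0.14 -0.02 0.05 0;0.19 -0.03 0.05 0;0.24 -0.05 0.05 0;0.29 -0.06 0.05 0;0.34 -0.07 0.05 0;0.35 -0.07 0.05 0;0.35 -0.07 0.05 0;0.35 -0.07 0.05 0" --claw 0

```text
t: 37.12
eef_pos: [0.7291, -0.0835, 0.3498]
eef_rot: [0.995, -0.102, -0.001, -0.0]
wrist_force: [-0.6, 0.0, -0.2]
opening: -0.0001
finger_force: 0.0
```

```bash
cat > lid.py <<'E'
from h import *
o=r.get_obs();e=o['eef_pos'];print(o['t'],e.round(4),o['opening'],o['wrist_force'].round(1) if hasattr(o['wrist_force'],'round') else o['wrist_force'])
p=np.array([.4891,-.0353,0]);R=Rz(-.204);print('local',(R.T@(e-p)).round(4))
def row(lx,tz):return ((p+R@[lx,0,tz+.025]-e)/.8).round(3)
def P(th,d):return .072-d*np.cos(th)+.06*np.sin(th),.055+d*np.sin(th)+.06*np.cos(th)
print('pre',row(.24,.28),row(.24,.16))
for th in np.arange(2.1,.05,-.1):
    x=max(P(th,.125)[0],P(th,.144)[0])+.011;z=P(th,.125)[1] if th<1.57 else .165+.015*(2.1-th)/.53
    print(th.round(2),round(x,3),round(z,3),row(x,z))
E
python3 lid.py; python3 - <<'E'
from h import *
optics.read_camera('top');print([(t[0],mbox(t[2])) for t in traces('top','case_lid')])
E
```

```text
37.1167 [ 0.7291 -0.0835  0.3498] -0.00013786205537026492 [-0.6  0.  -0.2]
local [0.2447 0.0014 0.3498]
pre [-0.006 -0.001 -0.056] [-0.006 -0.001 -0.206]
2.1 0.207 0.165 [-0.046  0.008 -0.2  ]
2.0 0.197 0.168 [-0.058  0.01  -0.196]
1.9 0.186 0.171 [-0.072  0.013 -0.193]
1.8 0.174 0.173 [-0.087  0.016 -0.189]
1.7 0.161 0.176 [-0.103  0.019 -0.186]
1.6 0.147 0.179 [-0.12   0.023 -0.182]
1.5 0.134 0.184 [-0.136  0.026 -0.176]
1.4 0.121 0.188 [-0.152  0.03  -0.171]
1.3 0.107 0.191 [-0.169  0.033 -0.167]
1.2 0.094 0.193 [-0.185  0.037 -0.164]
1.1 0.08 0.194 [-0.202  0.04  -0.164]
1.0 0.066 0.193 [-0.219  0.044 -0.165]
0.9 0.052 0.19 [-0.236  0.047 -0.168]
0.8 0.039 0.186 [-0.252  0.05  -0.173]
0.7 0.026 0.181 [-0.268  0.054 -0.179]
0.6 0.014 0.175 [-0.283  0.057 -0.187]
0.5 0.002 0.168 [-0.297  0.06  -0.197]
0.4 -0.009 0.159 [-0.311  0.062 -0.207]
0.3 -0.019 0.149 [-0.323  0.065 -0.219]
0.2 -0.028 0.139 [-0.334  0.067 -0.233]
0.1 -0.035 0.127 [-0.343  0.069 -0.247]
[(0.56, array([337.5, 151.5, 396.5, 213.5]))]
```

Call:
apply_moves --deltas "0 0 -0.05 0;0 0 -0.1 0;0 0 -0.15 0;0 0 -0.2 0;0 0 -0.225 0;0 0 -0.231 0;0 0 -0.231 0;-0.03 0.005 -0.231 0;-0.046 0.008 -0.231 0;-0.058 0.01 -0.231 0;-0.065 0.012 -0.225 0;-0.072 0.013 -0.219 0"

```text
t: 38.22
eef_pos: [0.672, -0.0736, 0.1796]
eef_rot: [0.995, -0.103, 0.002, 0.0]
wrist_force: [4.7, 0.5, 3.0]
opening: -0.0001
finger_force: 2.2
```

Call:
apply_moves --deltas "-0.007 0.001 0.009 0;-0.015 0.003 0.019 0;-0.023 0.004 0.026 0;-0.031 0.006 0.033 0;-0.039 0.008 0.035 0;-0.048 0.01 0.037 0"

```text
t: 38.72
eef_pos: [0.6326, -0.0655, 0.2066]
eef_rot: [0.995, -0.103, 0.001, 0.0]
wrist_force: [2.3, -0.4, 1.0]
opening: -0.0005
finger_force: 1.1
```

```bash
python3 lid.py|head -2; python3 - <<'E'
from h import *
b=optics.read_camera('scene')[180:390,130:410];cv2.imwrite('pics/s9.png',cv2.resize(b,(800,600))[:,:,::-1])
E
```

```text
38.7167 [ 0.6326 -0.0655  0.2066] -0.00048303476051137254 [ 2.3 -0.4  1. ]
local [ 0.1466 -0.0005  0.2066]
```

View pics/s9.png

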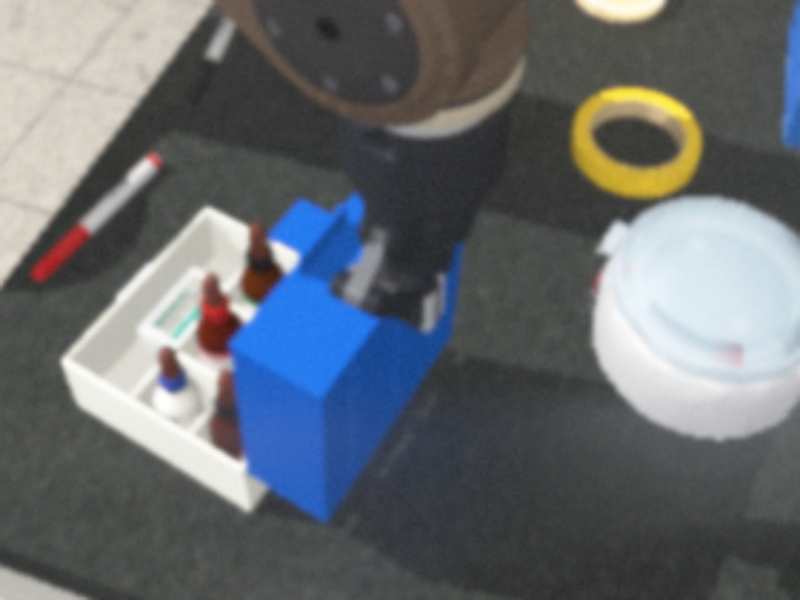

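Call:
apply_moves --deltas "-0.016 0.003 0.006 0;-0.032 0.007 0.011 0;-0.049 0.01 0.015 0;-0.065 0.014 0.018 0;-0.082 0.017 0.018 0;-0.099 0.021 0.017 0;-0.116 0.024 0.014 0;-0.132 0.027 0.009 0;-0.148 0.031 0.003 0;-0.163 0.034 -0.005 0;-0.177 0.037 -0.015 0;-0.191 0.039 -0.025 0"

```text
t: 39.77
eef_pos: [0.479, -0.034, 0.1855]
eef_rot: [0.995, -0.103, -0.0, -0.0]
wrist_force: [0.3, 0.6, -0.3]
opening: -0.0001
finger_force: 0.3
```

Call:
apply_moves --deltas "-0.012 0.003 -0.012 0;-0.023 0.005 -0.026 0;-0.032 0.007 -0.04 0;-0.036 0.008 -0.044 0;-0.036 0.008 -0.044 0"

```text
t: 40.18
eef_pos: [0.4502, -0.0277, 0.15]
eef_rot: [0.995, -0.103, -0.001, -0.0]
wrist_force: [-0.6, 0.5, 0.3]
opening: 0.0001
finger_force: 0.0
```

```bash
python3 lid.py|head -2; python3 - <<'E'
from h import *
b=optics.read_camera('scene')[180:390,130:410];cv2.imwrite('pics/s10.png',cv2.resize(b,(800,600))[:,:,::-1])
E
```

```text
40.1833 [ 0.4502 -0.0277  0.15  ] 8.333056473194498e-05 [-0.6  0.5  0.3]
local [-0.0396 -0.0004  0.15  ]
```

View pics/s10.png

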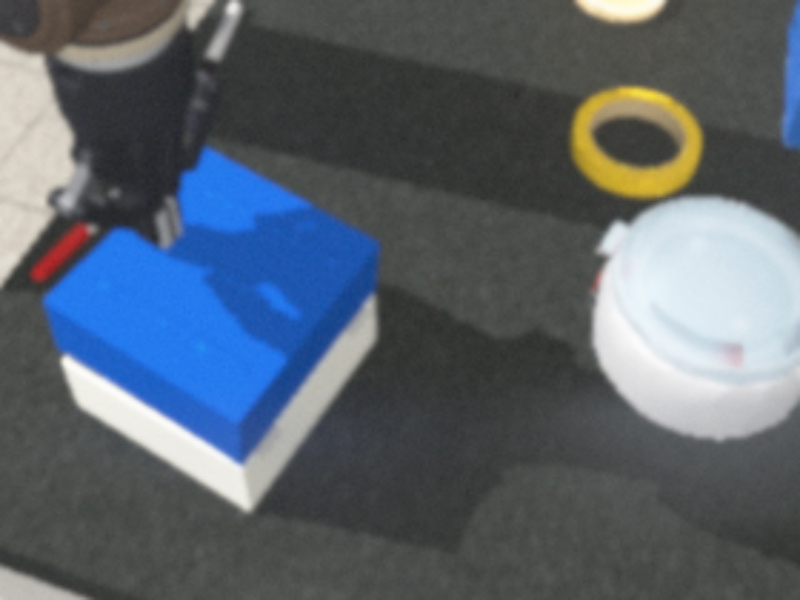

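Call:
apply_moves --deltas "-0.01 0.002 0.005 0;-0.0205 0.004 0.005 0;-0.0205 0.004 0 0;-0.0205 0.004 -0.005 0;-0.0205 0.004 -0.01 0;-0.0205 0.004 -0.013 0;-0.0205 0.004 -0.016 0;-0.0205 0.004 -0.016 0;-0.0205 0.004 -0.016 0"

```text
t: 40.98
eef_pos: [0.4348, -0.0247, 0.1394]
eef_rot: [0.995, -0.103, 0.0, 0.0]
wrist_force: [-10.5, 1.8, 35.5]
opening: 0.0002
finger_force: 17.4
```

Call:
apply_moves --deltas "0 0 -0.002 0;0 0 -0.002 0;0 0 0.03 0;0 0 0.08 0;0 0 0.13 0;0 0 0.18 0;0 -0.05 0.2 0;0 -0.1 0.2 0;0 -0.15 0.2 0;0 -0.2 0.2 0;0 -0.2 0.2 0"

```text
t: 41.9
eef_pos: [0.4352, -0.1902, 0.2978]
eef_rot: [0.995, -0.105, 0.001, 0.001]
wrist_force: [-2.0, 0.1, -0.8]
opening: 0.0003
finger_force: 0.0
```

```bash
python3 lid.py|head -2; python3 - <<'E'
from h import *
b=optics.read_camera('scene')[235:370,130:310]
a=optics.read_camera('wrist');cv2.imwrite('pics/s11.png',np.hstack([cv2.resize(b,(400,300)),cv2.resize(a,(400,300))])[:,:,::-1])
p=np.array([.4891,-.0353,0]);R=Rz(-.204);c=cal('top');optics.read_camera('top');cs=cal('scene')
mt=traces('top','case_lid');ms=traces('scene','case_lid')
def L(t):
    C=[(.072-d*np.cos(t)+z*np.sin(t),y,.055+d*np.sin(t)+z*np.cos(t)) for d in(0,.144) for z in(0,.06) for y in(-.0735,.0735)]
    C+=[(.072-.16*np.cos(t)+.01*np.sin(t),y,.055+.16*np.sin(t)+.01*np.cos(t)) for y in(-.022,.022)]
    return np.array(C)@R.T+p
for n,cc,m in(('top',c,mt),('scene',cs,ms)):
    if m:
        print(n,m[0][0],[(t,np.sqrt(np.mean((sup(proj(cc,L(t)))-msup(m[0][2]))**2)).round(2)) for t in(0,.03,.06,.1)])
E
```

```text
41.9 [ 0.4352 -0.1902  0.2978] 0.00028361269504211515 [-2.   0.1 -0.8]
local [-0.0214 -0.1626  0.2978]
top 0.56 [(0, np.float64(1.11)), (0.03, np.float64(1.45)), (0.06, np.float64(1.83)), (0.1, np.float64(2.37))]
scene 0.85 [(0, np.float64(1.39)), (0.03, np.float64(1.37)), (0.06, np.float64(1.56)), (0.1, np.float64(2.01))]
```

View pics/s11.png

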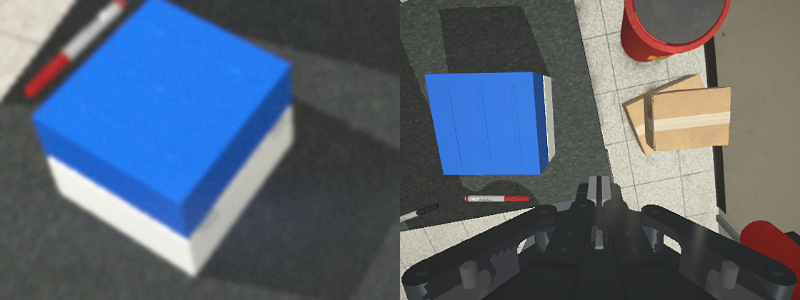

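```bash
python3 -c "
from plant import order
print(order.close_job())"
```

```text
the job is handed in; nothing more can be done
None
```

I packed all five stain bottles into the free cells and the cover glass box into the front compartment. I left the oil bottle where it was and pressed the lid shut with about 35 N, down to its shut height. The job is handed in, but no verdict came back.

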